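Swing the measuring head to its next index hole

ROBOT

A 6-joint arm with a two-finger parallel gripper is mounted at the origin on the work surface. World frame = base frame: x ahead of the robot, y to its left, z up, the work surface at z = 0. Lengths are in mm, angles in rad, forces in N, time in s.
With the tool pointing down it reaches from about 375 to 975 mm from the base axis. Payload 3.8 kg.
Tool frame: the origin (TCP) lies at the very end of the fingers, on their centre line; the grasp point (between the pads) lies 19 mm behind it; z points along the fingers, x is the direction in which the jaws open and shut, and the axes are right-handed (so a half turn about z gives the same grasp; the last joint's range is limited). The gripper opens to 88 mm and grips with 3 to 60 N. Pads are 18 mm wide; open, the fingers measure 123 mm over their backs; the gripper's body (75 mm by 187 mm) begins 45 mm behind the grasp point.
Start: joints at [-1.306, 0.264, 1.604, -0, 1.274, -0.037], TCP at [200.631, -644.488, 238.706] pointing down, gripper open.
Joint ranges: [-2.63, 2.63], [-0.94, 2.18], [0.31, 2.57], [-1.31, 4.45], [0, 2.66], [-2.55, 2.55]. Speed limits (rad/s): [2.57, 2.57, 3.14, 3.14, 3.14, 3.14].

INTERFACE

Orientations are given as a rotation vector (axis times angle).
In Python, from workcell import env gives the robot as it stands.
- The arm moves only by the tool move_arm, never from a script. Its argument "steps" is one flat list of numbers, 4 for each row, row after row: the shift along the world's x, y, z in m, then the turn about the world's z in degrees. A call has exactly 10 rows; each row shifts and turns the commanded pose from where the row before left it; what a row does not reach is not made up. A row lasts 1/8 s, in which the tool goes at most 62.5 mm and 10.7 degrees, less where a joint would pass 70% of its speed; a pose out of reach is approached as far as the arm can. A call is refused whole if a number of a shift passes 0.0625 or a number of a turn 10.7, either way. A call with a gripper value outside its range is refused whole. "grip" is the closure, from -1 (fully open) to 1 (shut), set as the call begins (left out, the last holds). The fingers move at their own pace and stop on an object; the grip force is fixed at half the most. Time passes only in rows, so rows that do not move let the fingers close, or fill a call up. It gives the time, the measured TCP pose, the force and the opening at its end, in the units of the state.
- env.get_state(): the state, without advancing time (a new reading comes with each control period).
- env.camera(name): name is "scene" or "top" or "wrist"; returns a dict with "img" (400x640x3 uint8, red, green, blue), "z_map" (400x640 float32, mm along the optical axis (not along the pixel's ray), 0 where there is no reading), "fx", "fy", "cx", "cy" (pixels), "position" and "rotation" of the camera in the world; the wrist camera has in their place "T_tool_cam" (4x4, takes a point from camera to tool coordinates, whose origin is the TCP and whose axes are the tool frame's). Camera axes: x right, y down, z forward; pixel columns grow to the right and rows downward; lengths in mm; the calibration is good to about 2 mm. A picture is of the moment at which its call begins: read the wrist's pose just before it.
- env.sign_off(): hands the job in, once; it reports no verdict.
The state is a dict: "time_s": time; "q": joint angles; "joint_velocities": joint speeds; "effort": joint torques, N m; "ee_pos": TCP position; "ee_rot": TCP orientation; "force": force on the tool from outside, world axes, zero at the start; "torque": the same for the moment, N m; "width": finger opening in mm.
Only numpy, scipy, OpenCV 4.12 (cv2) and the standard library are available. Lean on these libraries where they do the work, as an engineer would, in place of code of your own. Each camera call takes 0.05 s, during which the arm holds its last target. There are 200 camera calls.

TASK

The white measuring head stands parked on its swivel. Draw its spring index plunger, swing the head counter-clockwise (seen from above) by the plunger or its arm, and let the pin drop fully home into the next hole, then let go. Be gentle: never force the pin sideways in a hole, do not push on the head itself, and leave everything else on the bench where it is.

Things in the scene. Friction and masses are not known exactly. Their poses are not given: they have to be found in the camera images.
- pivot (a point): Swivel stand: black round foot (300 mm across, 20 mm high) fixed to the bench, with a dark steel disc (176 mm across, top at 44 mm) turning on it about the vertical and a white measuring head on top. Point on the swivel axis, 44 mm above the bench; axes fixed to the foot. From the axis the plunger lies 120 mm out towards (-cos q, -sin q) of this frame's x and y, q being the swivel angle.
- swivel (a joint): Swivel angle, rad: 0 parked (pin in parking hole), growing counter-clockwise seen from above; stops at -0.2 and 1.22. Stiff bearing: about 2 N at the plunger keeps it moving, plus 2 N while the pin rides on a plate; it stays where left. The measuring hole, the next one, lies somewhere between 0.62 and 0.95, not measured closer: feel for it (pin drops, swivel locks) or look from above.
- plunger (a joint): Height of the spring plunger, m: 0 = pin fully home in a hole (parking or measuring), 0.0075 = pin riding on the face of the index plates, 0.013 = drawn up to its stop. The spring always pulls it down, with about 6 N at 0, 8 N riding and 10 N at the stop; no catch holds it up. A hole gives the pin 1 mm play; once in, the swivel is locked.
- plunger_neck (a point): Black knob of the index plunger, on the end of the swivel's steel arm (30 mm wide, top at 44 mm, reaching 145 mm from the axis). Upright round neck 20 mm across, 26 mm tall, under a cap 25 mm across, 8 mm thick. Point on the knob's axis, half-way up the neck, 60 mm above the bench when home (neck 47 to 73 mm, cap to 81 mm); moves with the plunger. Pinch the neck from above.
- park_plate: Curved steel index plates on the foot, 102 to 138 mm from the axis, face at 28 mm; origin on the axis at bench height, axes as pivot. This one has the parking hole at swivel angle 0; a second, level and overlapping it without a step, has the measuring hole and is clamped where the last user set it. Both holes 10 mm wide, 8 mm deep, 120 mm from the axis; there are no others.
- head (a point): White measuring head, box 96 x 92 x 54 mm, on the swivel and turning with it; point at its centre, 71 mm above the bench, on the swivel axis; top at 98 mm, with a black ring and stud up to 114 mm. Not a handle.
- flask: Stoppered conical glass flask, 88 mm across, 134 mm tall, loose; origin at the middle of its foot. Bystander.
- beaker: Glass beaker, 86 mm across, 105 mm tall, loose; origin at the middle of its foot. Bystander.
- cap: White screw cap lying by the stand, 48 mm across, 22 mm high, loose; origin at its underside. Bystander.
- vial: Amber vial with white lid by the stand, 28 mm across, 55 mm tall, loose; origin at the middle of its foot. Bystander.
- driver: Red-handled screwdriver lying on the bench, loose; origin under its middle. Bystander.
- reagent: White plastic bottle with blue cap, 64 mm across, 130 mm tall, loose; origin at the middle of its foot. Bystander.

How it is judged:
By the outcome, as a careful person would: the job done as asked, in the order asked, and still so for the second after the job is handed in, with the robot touching nothing.
It also fails if it takes over 53 s, if anything falls off the work surface, if the arm or the gripper's body presses on something with over 40 N, if the wrist force passes 120 N, or if a joint passes its speed limit or range.

## Working session

There is one attempt and no reset: what is moved stays moved. The work goes in short steps, Python scripts to look and compute and a tool call to move; the robot and the scene stay as the last step left them, time stands still between calls to the robot, and variables do not carry over. Pictures are saved under pics/ and viewed, about 8 in all and at most 12, crops included, and the job is handed in when it is done.

Besides the shell and the picture viewer there is one more tool, called after "Request:" as name(argument=value, ...), one argument or row to a line, values as JSON. move_arm: Moves the arm, as the interface text tells. Its arguments: {"type":"object","properties":{"steps":{"type":"array","items":{"type":"number"}},"grip":{"type":"number"}},"required":["steps"]}

```bash
mkdir -p pics; cat > h.py <<'E'
import numpy as np,cv2
from workcell import env
def snap(n,f):
    c=env.camera(n); cv2.imwrite('pics/'+f,c['img'][:,:,::-1]); np.save('pics/'+f+'.npy',c,allow_pickle=True); return c
def ld(f): return np.load('pics/'+f+'.npy',allow_pickle=True).item()
def ray(c,u,v,z):
    R=np.array(c['rotation']); 
    d=R@np.array([(u-c['cx'])/c['fx'],(v-c['cy'])/c['fy'],1.]); p=np.array(c['position'])
    return p+d*(z-p[2])/d[2]
E
python3 - <<'E'
from h import *
for n in ['top','scene']:
    c=snap(n,n+'1.png'); print({k:c[k] for k in ['fx','fy','cx','cy','position','rotation']})
print(env.get_state())
E
```

```text
{'fx': 465.9339095691245, 'fy': 465.9339095691245, 'cx': 316.8681807309433, 'cy': 201.65412102284319, 'position': array([ 211.90569765,    6.75696642, 1470.719831  ]), 'rotation': array([-2.19623799,  2.01752446, -0.21672838])}
{'fx': 507.1464334347071, 'fy': 507.1464334347071, 'cx': 325.13890721455044, 'cy': 202.30652524941456, 'position': array([1566.75824061, -495.32227658,  844.40520682]), 'rotation': array([-1.87584   , -1.20245147,  0.64018911])}
{'time_s': 0.1, 'q': array([-1.30588803e+00,  2.64670296e-01,  1.60521386e+00,  6.64126826e-07,
        1.27371913e+00, -3.69023090e-02]), 'joint_velocities': array([-2.38555401e-03, -2.56486978e-04, -1.90535839e-03,  2.64393051e-04,
        1.12890550e-05, -1.54447103e-03]), 'effort': array([ 4.94122687e-04, -5.03618217e+01, -3.58071291e+01,  7.30864587e-02,
        2.33673945e-02, -5.87997533e-05]), 'ee_pos': array([ 200.47311197, -643.87443076,  237.53031801]), 'ee_rot': array([-2.52914336e+00,  1.86149718e+00,  2.47120059e-03]), 'force': array([ 0.23464864,  0.25575542, -0.50074707]), 'torque': array([ 0.0270626 ,  0.00915639, -0.01400881]), 'width': 88.00104314111391}
```

View pics/top1.png

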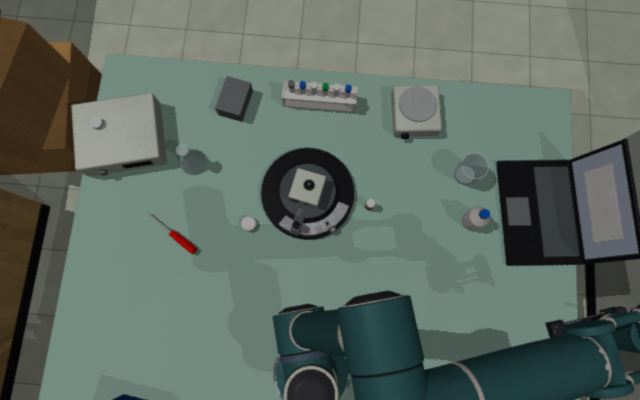

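View pics/scene1.png

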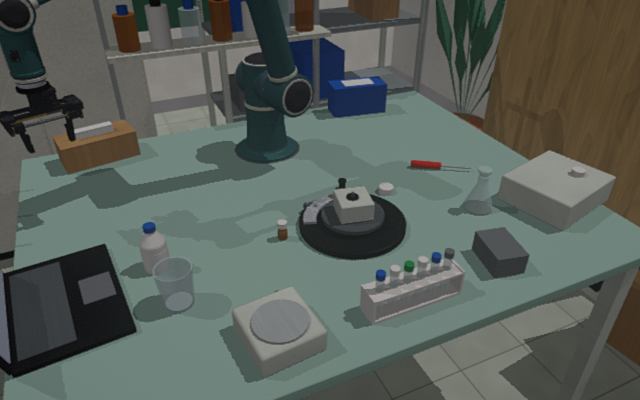

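Top view: the stand is at about (308,193), the knob near (297,226), the plates are to its lower right, the cap is at (248,224) and the vial at (370,205). I'll zoom in and fit.

```bash
sed -i 's/R=np.array(c\[.rotation.\])/R=cv2.Rodrigues(np.array(c["rotation"]))[0]/' h.py
python3 - <<'E'
from h import *
c=ld('top1.png'); im=c['img']
g=im.max(2)
m=((g<50)).astype(np.uint8); m[:, :240]=0;m[:,375:]=0;m[:130]=0;m[250:]=0
cn,_=cv2.findContours(m,cv2.RETR_EXTERNAL,cv2.CHAIN_APPROX_NONE)
k=max(cn,key=cv2.contourArea); h=cv2.convexHull(k)[:,0]
P=np.array([ray(c,u,v,20)[:2] for u,v in h])
A=np.c_[2*P,np.ones(len(P))]; s=np.linalg.lstsq(A,(P**2).sum(1),rcond=None)[0]
print('foot',s[:2],np.sqrt(s[2]+s[0]**2+s[1]**2), cv2.fitEllipse(h))
print('stud',ray(c,309,185,114),'knob',ray(c,297,222,81))
z=c['z_map']; print(z[215:235,290:306:2].round())
cv2.imwrite('pics/topc.png',cv2.resize(im[140:250,240:385,::-1],None,fx=5.4,fy=5.4,interpolation=cv2.INTER_CUBIC))
E
```

```text
foot [547.52717888  59.13125723] 148.21217577340366 ((307.5467224121094, 193.3550262451172), (90.77445983886719, 92.3080062866211), 95.14436340332031)
stud [548.85482418  53.40999744 114.        ] knob [439.25647309  80.55661382  81.        ]
[[1469. 1472. 1451. 1449. 1449. 1443. 1443. 1444.]
 [1469. 1471. 1444. 1444. 1445. 1447. 1450. 1448.]
 [1478. 1471. 1449. 1450. 1444. 1446. 1445. 1444.]
 [1464. 1463. 1443. 1444. 1445. 1445. 1442. 1471.]
 [1460. 1470. 1442. 1439. 1447. 1446. 1446. 1469.]
 [1456. 1456. 1444. 1445. 1447. 1449. 1440. 1475.]
 [1459. 1458. 1403. 1410. 1440. 1442. 1439. 1463.]
 [1458. 1406. 1407. 1405. 1404. 1437. 1446. 1470.]
 [1462. 1406. 1404. 1405. 1409. 1441. 1463. 1458.]
 [1451. 1405. 1407. 1408. 1404. 1444. 1458. 1457.]
 [1454. 1399. 1405. 1402. 1400. 1443. 1460. 1456.]
 [1455. 1404. 1402. 1404. 1401. 1442. 1461. 1455.]
 [1457. 1408. 1404. 1403. 1400. 1438. 1454. 1456.]
 [1443. 1431. 1403. 1402. 1439. 1442. 1454. 1448.]
 [1437. 1445. 1437. 1436. 1431. 1456. 1456. 1455.]
 [1435. 1440. 1439. 1434. 1441. 1453. 1450. 1450.]
 [1440. 1438. 1439. 1439. 1434. 1450. 1457. 1457.]
 [1439. 1432. 1435. 1435. 1440. 1448. 1455. 1456.]
 [1443. 1436. 1435. 1438. 1434. 1452. 1449. 1448.]
 [1457. 1459. 1440. 1433. 1434. 1452. 1454. 1454.]]
```

View pics/topc.png

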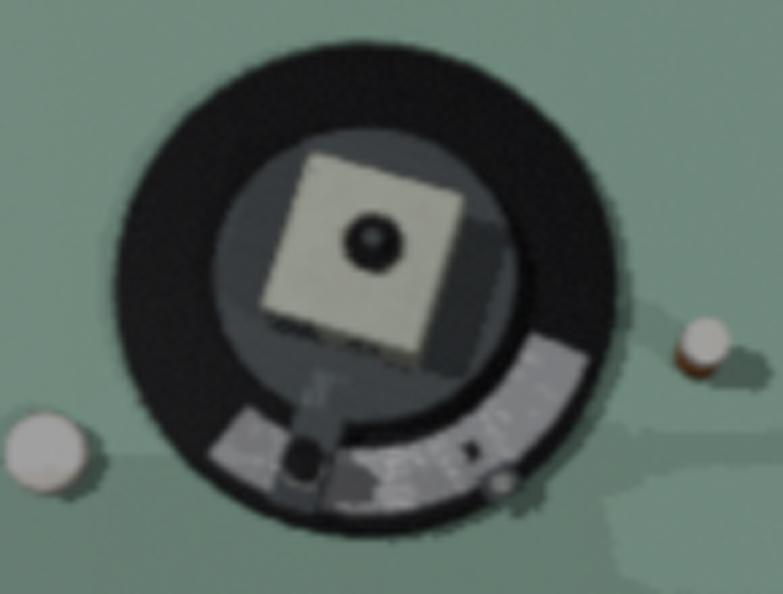

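Crop: the knob cap is at (303,460), the measuring hole at (470,452), a clamp screw at (502,485) on the plate's outer rim, and the stud at (373,242).

```bash
python3 - <<'E'
from h import *
c=ld('top1.png'); px=lambda a,b:(240+(a+.5)/5.4-.5,140+(b+.5)/5.4-.5)
piv=np.array([547.5,59.1])
for n,a,b,z in [('knob',303,460,81),('hole',470,452,28),('clamp',502,485,40),('stud',373,240,114),('cap',47,452,22),('vial',706,342,55)]:
    p=ray(c,*px(a,b),z); d=p[:2]-piv; print(n,p.round(1),'r',np.hypot(*d).round(1),'ang',np.arctan2(-d[1],-d[0]).round(3))
z=c['z_map'];R=cv2.Rodrigues(c['rotation'])[0]
def P(u,v):
    return c['position']+R@(np.array([(u-c['cx'])/c['fx'],(v-c['cy'])/c['fy'],1])*z[v,u])
for u in range(329,338,2): print([P(u,v)[2].round() for v in range(225,235)])
V,U=np.mgrid[217:232,288:304]; pts=np.array([P(u,v) for u,v in zip(U.ravel(),V.ravel())]); s=pts[pts[:,2]>66]; print('knob depth',s.mean(0),len(s))
V,U=np.mgrid[170:210,285:330]; pts=np.array([P(u,v) for u,v in zip(U.ravel(),V.ravel())]); s=pts[pts[:,2]>85]; print('head',s.mean(0),len(s), cv2.minAreaRect(s[:,:2].astype(np.float32)))
s=env.get_state(); Rt=cv2.Rodrigues(s['ee_rot'])[0]; print(Rt)
E
```

```text
knob [430.5  83.7  81. ] r 119.6 ang -0.207
hole [451.7  -9.6  28. ] r 117.8 ang 0.622
clamp [432.2 -29.3  40. ] r 145.3 ang 0.654
stud [551.7  54.7 114. ] r 6.1 ang 2.333
cap [431.8 235.9  22. ] r 211.3 ang -0.991
vial [ 522.6 -139.4   55. ] r 200.1 ang 1.446
[np.float64(29.0), np.float64(32.0), np.float64(32.0), np.float64(35.0), np.float64(30.0), np.float64(35.0), np.float64(33.0), np.float64(22.0), np.float64(17.0), np.float64(7.0)]
[np.float64(26.0), np.float64(34.0), np.float64(35.0), np.float64(38.0), np.float64(39.0), np.float64(38.0), np.float64(35.0), np.float64(38.0), np.float64(7.0), np.float64(2.0)]
[np.float64(32.0), np.float64(31.0), np.float64(33.0), np.float64(39.0), np.float64(35.0), np.float64(38.0), np.float64(30.0), np.float64(1.0), np.float64(4.0), np.float64(2.0)]
[np.float64(20.0), np.float64(23.0), np.float64(19.0), np.float64(29.0), np.float64(34.0), np.float64(34.0), np.float64(7.0), np.float64(-2.0), np.float64(5.0), np.float64(4.0)]
[np.float64(23.0), np.float64(20.0), np.float64(25.0), np.float64(7.0), np.float64(10.0), np.float64(-5.0), np.float64(15.0), np.float64(3.0), np.float64(7.0), np.float64(2.0)]
knob depth [431.23143312  85.54410152  83.27156847] 53
head [544.0972022   60.76840575 109.07151596] 952 ((406.052978515625, 60.83124923706055), (388.5392150878906, 107.26616668701172), 0.13016396760940552)
[[ 2.97248743e-01 -9.54799931e-01 -5.25813127e-04]
 [-9.54797962e-01 -2.97249199e-01  1.94066338e-03]
 [-2.00924279e-03 -7.48144492e-05 -9.99997979e-01]]
```

Request:
move_arm(
  steps=[0.02, 0.0375, 0, 0, 0.02, 0.0375, 0, 0, 0.02, 0.0375, 0, 0, 0.02, 0.0375, 0, 0, 0.02, 0.0375, 0, 0, 0.02, 0.0375, 0, 0, 0.02, 0.0375, 0, 0, 0.02, 0.0375, 0, 0, 0.02, 0.0375, 0, 0, 0.02, 0.0375, 0, 0],
)

```text
time_s: 1.35
ee_pos: [400.8, -268.0, 238.3]
ee_rot: [-2.53, 1.862, 0.001]
force: [0.4, 0.1, 0.5]
width: 88.3
```

Request:
move_arm(
  steps=[0.003, 0.039, -0.005, -3.2, 0.003, 0.039, -0.005, -3.2, 0.003, 0.039, -0.005, -3.2, 0.003, 0.039, -0.005, -3.2, 0.003, 0.039, -0.005, -3.2, 0.003, 0.039, -0.005, -3.2, 0.003, 0.039, -0.005, -3.2, 0.003, 0.039, -0.005, -3.2, 0.003, 0.039, -0.005, -3.2, 0, 0, 0, 0],
)

```text
time_s: 2.6
ee_pos: [426.9, 83.3, 192.9]
ee_rot: [1.992, -2.428, -0.002]
force: [0.5, -0.2, 0.0]
width: 88.1
```

```bash
python3 - <<'E'
from h import *
s=env.get_state(); np.save('pics/w1s.npy',s,allow_pickle=True); c=snap('wrist','w1.png'); print(s['ee_pos'],s['ee_rot'],s['q'],s['time_s']);print(c['T_tool_cam'])
E
```

```text
[426.89517569  83.30774572 192.93362064] [ 1.99167731e+00 -2.42805734e+00 -1.76600616e-03] [ 1.35177092e-01 -1.67771105e-01  2.14169047e+00  3.73244546e-04
  1.16926066e+00  1.90265821e+00] 2.6
[[ 9.99999621e-01  8.70142026e-04 -1.18392851e-05  4.25700984e-01]
 [-8.23650312e-04  9.50785463e-01  3.09848874e-01 -8.05259529e+01]
 [ 2.80869147e-04 -3.09848747e-01  9.50785820e-01 -1.46731493e+02]
 [ 0.00000000e+00  0.00000000e+00  0.00000000e+00  1.00000000e+00]]
```

View pics/w1.png

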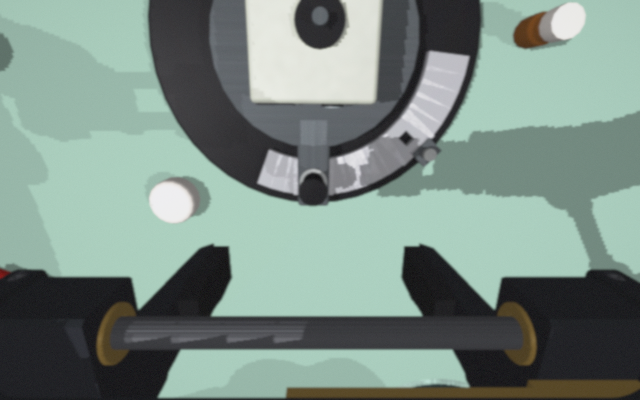

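Wrist view: knob cap near (313,187), measuring hole (406,139), clamp screw (426,152), arm around x=313, head above it. The jaws already lie tangentially.

```bash
cat >> h.py <<'E'
def wcam(c,s):
    R=cv2.Rodrigues(np.array(s['ee_rot']))[0]; T=np.array(c['T_tool_cam'])
    c['position']=np.array(s['ee_pos'])+R@T[:3,3]; c['rotation']=cv2.Rodrigues(R@T[:3,:3])[0].ravel(); return c
def cloud(c,u0,u1,v0,v1):
    V,U=np.mgrid[v0:v1,u0:u1]; z=c['z_map'][v0:v1,u0:u1]
    d=np.stack([(U-c['cx'])/c['fx']*z,(V-c['cy'])/c['fy']*z,z],-1)
    return d@cv2.Rodrigues(np.array(c['rotation']))[0].T+c['position']
def circ(P):
    A=np.c_[2*P,np.ones(len(P))]; s=np.linalg.lstsq(A,(P**2).sum(1),rcond=None)[0]
    return s[:2],np.sqrt(s[2]+s[0]**2+s[1]**2)
E
python3 - <<'E'
from h import *
s=np.load('pics/w1s.npy',allow_pickle=True).item(); c=wcam(ld('w1.png'),s)
q=cloud(c,285,345,160,215); m=q[...,2]>70; v,u=np.nonzero(m); print('cap px',u.min()+285,u.max()+285,v.min()+160,v.max()+160,q[m].mean(0),len(u),np.median(q[m][:,2]))
for t in(72,76): 
  mm=(q[...,2]>t); (x,y),r=cv2.minEnclosingCircle(q[mm][:,:2].astype(np.float32)); print(x,y,r)
piv=np.array([548,58.])
for n,a,b,z in [('knob',313,187,81),('hole',406,138.5,28),('clamp',427,152,38),('stud',319.5,15,114)]:
    p=ray(c,a,b,z); d=p[:2]-piv; print(n,p.round(1),'r',np.hypot(*d).round(1),'ang',np.arctan2(-d[1],-d[0]).round(3))
# foot circle from dark outer edge points
g=c['img'].max(2); pts=[]
for v in range(5,180,5):
    r=np.nonzero(g[v,:500]<60)[0]; r=r[(r>140)&(r<482)]
    if len(r)>3: 
        pts.append(ray(c,r[0],v,20)[:2])
        if v<50: pts.append(ray(c,r[-1],v,20)[:2])
P=np.array(pts); k=circ(P); res=abs(np.hypot(*(P-k[0]).T)-k[1]); P=P[res<4]; print(circ(P),len(P))
R=cv2.Rodrigues(s['ee_rot'])[0]; print(np.degrees(np.arctan2(R[1,0],R[0,0])))
cv2.imwrite('pics/w1c.png',cv2.resize(c['img'][120:220,260:450,::-1],None,fx=4,fy=4,interpolation=cv2.INTER_CUBIC))
E
```

```text
cap px 294 337 161 213 [433.67280764  84.36178485  88.59528465] 680 81.61621488501703
462.80963134765625 77.44767761230469 44.42723083496094
462.80963134765625 77.44767761230469 44.42723083496094
knob [435.1  83.9  81. ] r 115.9 ang -0.225
hole [450.6 -10.2  28. ] r 118.9 ang 0.611
clamp [436.  -25.8  38. ] r 139.9 ang 0.642
stud [552.5  55.8 114. ] r 5.0 ang 2.676
(array([ 14.29812587, 730.36844195]), np.float64(730.5074333424211)) 2
-101.27757310133613
```

View pics/w1c.png

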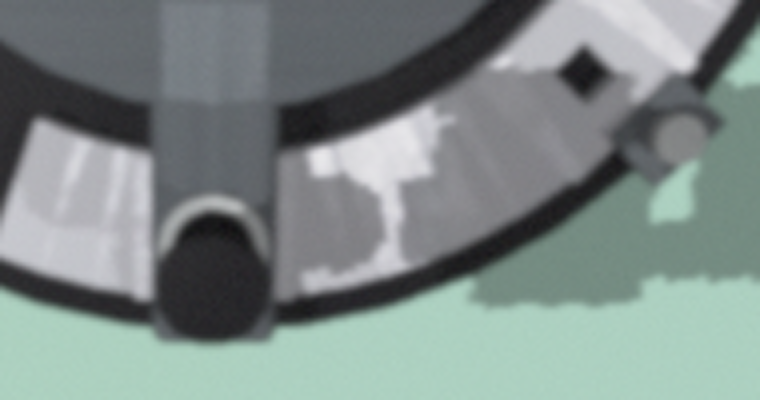

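Request:
move_arm(
  steps=[0.001, 0.0001, -0.018, 0, 0.001, 0.0001, -0.018, 0, 0.001, 0.0001, -0.018, 0, 0.001, 0.0001, -0.018, 0, 0.001, 0.0001, -0.018, 0, 0, 0, -0.018, 0, 0, 0, -0.015, 0, 0, 0, -0.012, 0, 0, 0, -0.009, 0, 0, 0, 0, 0],
)

```text
time_s: 3.9
ee_pos: [432.1, 81.9, 49.1]
ee_rot: [1.987, -2.432, -0.001]
force: [0.7, 0.5, -0.3]
width: 87.7
```

```bash
python3 - <<'E'
from h import *
s=env.get_state(); c=snap('wrist','w2.png'); print(s['ee_pos'],s['force'])
E
```

```text
[432.10686976  81.85407686  49.0604034 ] [ 0.67283808  0.54370516 -0.27616483]
```

View pics/w2.png

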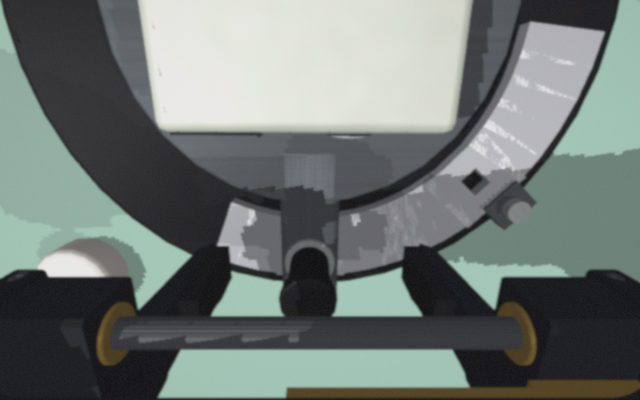

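Knob (279–337, so centre about 308 px) sits left of the finger midpoint (316). I'll compute the offset.

```bash
python3 - <<'E'
from h import *
s=env.get_state(); c=wcam(ld('w2.png'),s); R=cv2.Rodrigues(s['ee_rot'])[0]
im=c['img'].max(2); print(im[300,270:345]); print(im[262,280:345])
for u,v,z in [(308,300,81),(309.5,252,47),(230,250,49),(403,250,49),(474,181,28)]:
    p=ray(c,u,v,z); print(p.round(1),'tool',(R.T@(p-s['ee_pos'])).round(1))
E
```

```text
[199 199 198 200 199 199 197 189 163 116  65  42  38  39  37  38  35  38
  38  37  36  39  37  35  38  32  30  29  32  30  29  27  25  27  23  25
  24  24  28  29  23  31  29  22  23  28  25  25  27  29  29  27  26  28
  27  26  25  26  24  27  24  26  25  28  28  48  97 148 185 196 199 200
 198 199 199]
[105  92  76  67  76  91 101 106 103  96  74  47  30  19  22  19  22  25
  22  24  21  26  24  24  23  23  19  18  24  18  23  21  26  21  21  17
  21  23  24  24  18  23  19  24  23  24  28  46  75  94 104 104 105 101
  87  68  72  99 125 136 139 138 133 129 125]
[431.9  85.1  81. ] tool [ -3.    1.3 -31.4]
[436.8  84.1  47. ] tool [-3.  -3.8  2.6]
[447.  123.4  49. ] tool [-43.5  -5.9   0.6]
[429.5  36.9  49. ] tool [44.8 -6.   0.6]
[451.5  -9.7  28. ] tool [ 86.1 -36.8  21.6]
```

Request:
move_arm(
  steps=[0.0003, 0.0015, 0, 0, 0.0003, 0.0015, 0, 0, 0, 0, 0, 0, 0, 0, 0, 0, 0, 0, 0, 0, 0, 0, 0, 0, 0, 0, 0, 0, 0, 0, 0, 0, 0, 0, 0, 0, 0, 0, 0, 0],
)

```text
time_s: 5.2
ee_pos: [433.2, 85.0, 49.7]
ee_rot: [1.988, -2.433, 0.0]
force: [-0.1, -0.2, -0.3]
width: 88.1
```

```bash
python3 - <<'E'
from h import *
s=env.get_state(); c=wcam(snap('wrist','w3.png'),s); R=cv2.Rodrigues(s['ee_rot'])[0]; print(s['ee_pos'],s['force'])
im=c['img'].max(2)
for v in (296,300): 
    d=np.nonzero(im[v,255:360]<100)[0]+255; u=(d[0]+d[-1])/2; p=ray(c,u,v,81); print(d[0],d[-1],p.round(1),(R.T@(p-s['ee_pos'])).round(1))
d=np.nonzero(im[250]<45)[0]; print(d[(d>190)&(d<440)])
E
```

```text
[433.23388454  85.0037605   49.70117904] [-0.06259001 -0.17757616 -0.26455168]
288 343 [433.8  84.7  81. ] [  0.2  -0.6 -31.3]
288 343 [431.9  85.1  81. ] [  0.2   1.3 -31.3]
[193 194 195 196 197 198 199 200 201 202 203 204 205 206 207 208 209 210
 211 212 213 214 215 216 217 218 219 220 221 222 223 224 225 226 227 307
 308 309 310 311 312 313 314 315 316 317 318 319 320 321 322 323 324 405
 406 407 408 409 410 411 412 413 414 415 416 417 418 419 420 421 422 423
 424 425 426 427 428 429 430 431 432 433 434 435 436 437 438 439]
```

Request:
move_arm(
  steps=[0, 0, 0, 0, 0, 0, 0, 0, 0, 0, 0, 0, 0, 0, 0, 0, 0, 0, 0, 0, 0, 0, 0, 0, 0, 0, 0, 0, 0, 0, 0, 0, 0, 0, 0, 0, 0, 0, 0, 0],
  grip=0.35,
)

```text
time_s: 6.5
ee_pos: [433.2, 85.0, 49.7]
ee_rot: [-1.987, 2.433, 0.0]
force: [0.4, 1.0, -0.6]
width: 28.9
```

Request:
move_arm(
  steps=[0, 0, 0, 0, 0, 0, 0, 0, 0, 0, 0, 0, 0, 0, 0, 0, 0, 0, 0, 0, 0, 0, 0, 0, 0, 0, 0, 0, 0, 0, 0, 0, 0, 0, 0, 0, 0, 0, 0, 0],
  grip=1,
)

```text
time_s: 7.75
ee_pos: [433.3, 85.1, 49.7]
ee_rot: [-1.987, 2.433, 0.0]
force: [1.2, 1.5, -0.4]
width: 21.0
```

Gripped on the neck (21 mm), with low side force. Drawing the plunger next.

Request:
move_arm(
  steps=[0, 0, 0.0015, 0, 0, 0, 0.0015, 0, 0, 0, 0.0015, 0, 0, 0, 0.0015, 0, 0, 0, 0.0015, 0, 0, 0, 0.0015, 0, 0, 0, 0.0012, 0, 0, 0, 0, 0, 0, 0, 0, 0, 0, 0, 0, 0],
)

```text
time_s: 9.0
ee_pos: [433.1, 84.9, 59.8]
ee_rot: [1.987, -2.433, -0.0]
force: [3.0, 0.7, -8.8]
width: 21.0
```

```bash
python3 - <<'E'
from h import *
s=env.get_state(); c=snap('wrist','w4.png'); print(s['ee_pos'],s['force'],s['torque'],s['width'])
E
```

```text
[433.07205644  84.94912128  59.79607331] [ 2.95497743  0.72939878 -8.83054924] [ 0.10884865 -0.40607864  0.07414725] 21.048919926618066
```

View pics/w4.png

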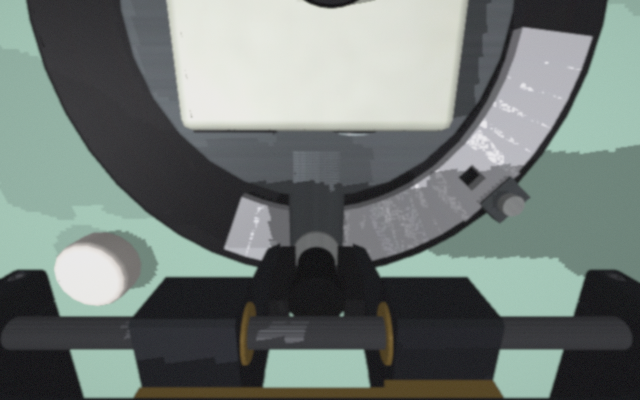

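Spring 8.8 N: pin clear of the plate, no slip. Working out the arc rows.

```bash
cat >> h.py <<'E'
def arc(p,piv,deg,n):
    o=[];v=np.array(p[:2])-piv;a=np.radians(deg/n);R=np.array([[np.cos(a),-np.sin(a)],[np.sin(a),np.cos(a)]])
    for _ in range(n):
        w=R@v; o.append(((w-v)/1000).round(4).tolist()); v=w
    return o
E
python3 -c "
from h import *
a=arc([433.1,84.9],np.array([549.2,58.3]),42,20)
print(a[:10]);print(a[10:])"
```

```text
[[-0.0009, -0.0043], [-0.0007, -0.0043], [-0.0006, -0.0043], [-0.0004, -0.0043], [-0.0003, -0.0044], [-0.0001, -0.0044], [0.0001, -0.0044], [0.0002, -0.0044], [0.0004, -0.0043], [0.0005, -0.0043]]
[[0.0007, -0.0043], [0.0009, -0.0043], [0.001, -0.0042], [0.0012, -0.0042], [0.0013, -0.0042], [0.0015, -0.0041], [0.0016, -0.0041], [0.0018, -0.004], [0.0019, -0.0039], [0.0021, -0.0039]]
```

Request:
move_arm(
  steps=[0, 0, 0.0005, 0, -0.0009, -0.0043, 0.0003, 2.1, -0.0007, -0.0043, 0, 2.1, -0.0006, -0.0043, 0, 2.1, -0.0004, -0.0043, 0, 2.1, -0.0003, -0.0044, 0, 2.1, -0.0001, -0.0044, 0, 2.1, 0.0001, -0.0044, 0, 2.1, 0.0002, -0.0044, 0, 2.1, 0.0004, -0.0043, 0, 2.1],
)

```text
time_s: 10.3
ee_pos: [431.6, 46.3, 61.0]
ee_rot: [-2.36, 2.072, -0.001]
force: [4.2, 3.6, -9.9]
width: 20.9
```

Request:
move_arm(
  steps=[0.0006, -0.0043, 0, 2.1, 0.0007, -0.0043, 0, 2.1, 0.0009, -0.0043, 0, 2.1, 0.001, -0.0042, 0, 2.1, 0.0012, -0.0042, 0, 2.1, 0.0013, -0.0042, 0, 2.1, 0.0015, -0.0041, 0, 2.1, 0.0016, -0.0041, 0, 2.1, 0.0018, -0.004, 0, 2.1, 0, 0, 0, 0],
)

```text
time_s: 11.55
ee_pos: [442.9, 8.8, 61.2]
ee_rot: [-2.666, 1.657, -0.002]
force: [5.2, 4.8, -9.3]
width: 20.8
```

```bash
python3 - <<'E'
from h import *
s=env.get_state(); c=wcam(snap('wrist','w5.png'),s);np.save('pics/w5s.npy',s,allow_pickle=True); print(s['ee_pos'],s['force'],s['torque'],s['width'])
R=cv2.Rodrigues(s['ee_rot'])[0]; print(np.degrees(np.arctan2(R[1,0],R[0,0])))
cv2.imwrite('pics/w5c.png',cv2.resize(c['img'][130:330,190:480,::-1],None,fx=2.7,fy=2.7,interpolation=cv2.INTER_CUBIC))
E
```

```text
[442.90447837   8.80653825  61.21523112] [ 5.19456049  4.79089696 -9.31709915] [ 0.49119955 -0.80386414  0.10463433] 20.84721446293641
-63.72908628136242
```

View pics/w5c.png

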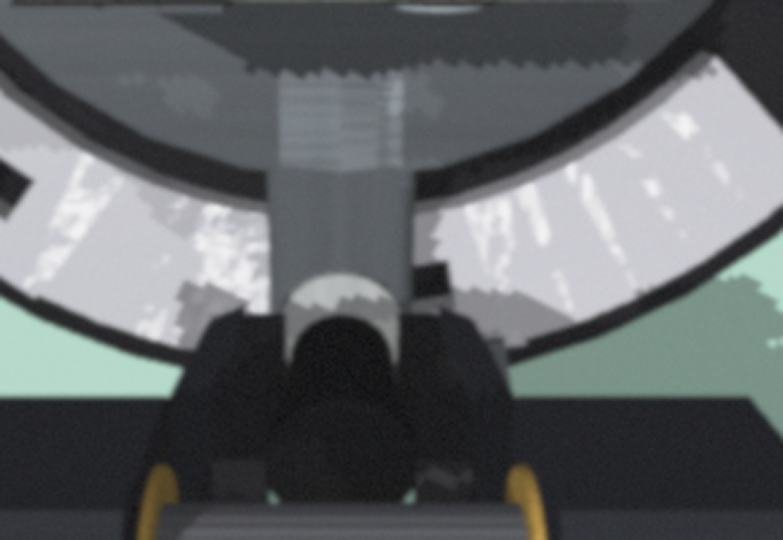

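Crop: the parking hole is at the far left (10,190); the measuring hole's right part shows just right of the arm at (430,281), with the right edge at x=449; arm edges are at 270 and 413.

```bash
python3 - <<'E'
from h import *
s=np.load('pics/w5s.npy',allow_pickle=True).item(); c=wcam(ld('w5.png'),s); R=cv2.Rodrigues(s['ee_rot'])[0]
f=lambda a,b:(190+(a+.5)/2.7-.5,130+(b+.5)/2.7-.5)
piv=np.array([549.2,58.3])
for n,a,b,z in [('armL',267,230,44),('armR',413,230,44),('armL',270,290,44),('armR',413,290,44),('holeR top',448,264,28),('holeR bot',451,297,28),('hole16',430,281,28)]:
    p=ray(c,*f(a,b),z); d=p[:2]-piv; print(n,p.round(1),(R.T@(p-s['ee_pos'])).round(1),'r',np.hypot(*d).round(1),'ang',np.degrees(np.arctan2(-d[1],-d[0])).round(2))
d=s['ee_pos'][:2]-piv; print('tcp ang',np.degrees(np.arctan2(-d[1],-d[0])),np.hypot(*d))
g=c['img'].max(2); print(g[234,335:365]); print(g[230,335:365]);print(g[228:245,349])
E
```

```text
armL [453.   30.3  44. ] [-14.8 -18.6  17.3] r 100.1 ang 16.23
armR [466.2   3.8  44. ] [ 14.8 -18.6  17.3] r 99.3 ang 33.29
armL [441.3  24.2  44. ] [-14.5  -5.3  17.2] r 113.2 ang 17.54
armR [454.4  -2.4  44. ] [15.2 -5.3 17.2] r 112.6 ang 32.64
holeR top [457.7 -11.   28. ] [24.3 -4.4 33.2] r 114.8 ang 37.15
holeR bot [450.9 -15.5  28. ] [25.3  3.7 33.2] r 123.0 ang 36.89
hole16 [452.2  -9.3  28. ] [20.4 -0.2 33.2] r 118.2 ang 34.9
tcp ang 24.96769107948043 117.25331839519214
[ 99  98  98  93  89  79  69  60  42  33  30  29  27  30  28  30  27  23
  28  35  57 108 158 194 206 209 209 210 210 209]
[ 97 100  98  95  88  82  73  61  48  40  36  37  32  34  33  32  32  33
  34  49  90 144 184 204 209 210 210 209 209 211]
[63 39 33 31 31 32 28 24 26 28 32 47 69 87 93 96 95]
```

```bash
python3 -c "
from h import *
print(arc([442.9,8.8],np.array([549.2,58.3]),6.5,5))
print(arc([449,-2.5],np.array([549.2,58.3]),.5,1))"
```

```text
[[0.0012, -0.0024], [0.0012, -0.0024], [0.0013, -0.0023], [0.0013, -0.0023], [0.0014, -0.0023]]
[[0.0005, -0.0009]]
```

Request:
move_arm(
  steps=[0.0014, -0.0023, 0, 1.3, 0.0014, -0.0023, 0, 1.3, 0.0015, -0.0022, 0, 1.3, 0.0015, -0.0022, 0, 1.3, 0.0016, -0.0022, 0, 1.3, 0, 0, -0.001, 0, 0, 0, -0.001, 0, 0, 0, -0.001, 0, 0, 0, 0, 0, 0, 0, 0, 0],
)

```text
time_s: 12.85
ee_pos: [449.3, -2.3, 57.9]
ee_rot: [-2.757, 1.504, 0.0]
force: [3.5, 3.1, -8.8]
width: 21.2
```

Request:
move_arm(
  steps=[0, 0, 0, 0, 0, 0, 0, 0, 0, 0, 0, 0, 0, 0, 0, 0, 0, 0, -0.0015, 0, 0, 0, -0.0015, 0, 0, 0, -0.0015, 0, 0, 0, -0.0015, 0, 0, 0, -0.0015, 0, 0, 0, 0, 0],
  grip=0.47,
)

```text
time_s: 14.1
ee_pos: [448.9, -2.9, 50.1]
ee_rot: [-2.758, 1.504, 0.0]
force: [-1.2, 1.4, 0.9]
width: 23.0
```

```bash
python3 - <<'E'
from h import *
s=env.get_state(); c=wcam(snap('wrist','w6.png'),s);np.save('pics/w6s.npy',s,allow_pickle=True); print(s['ee_pos'],s['force'],s['torque'],s['width'])
R=cv2.Rodrigues(s['ee_rot'])[0]; print(np.degrees(np.arctan2(R[1,0],R[0,0])))
cv2.imwrite('pics/w6c.png',cv2.resize(c['img'][130:330,190:480,::-1],None,fx=2.7,fy=2.7,interpolation=cv2.INTER_CUBIC))
E
```

```text
[448.86302922  -2.90866829  50.09164432] [-1.24023738  1.42219443  0.90143431] [ 0.21041987  0.13722919 -0.01373358] 22.989440044277554
-57.211749145125026
```

View pics/w6c.png

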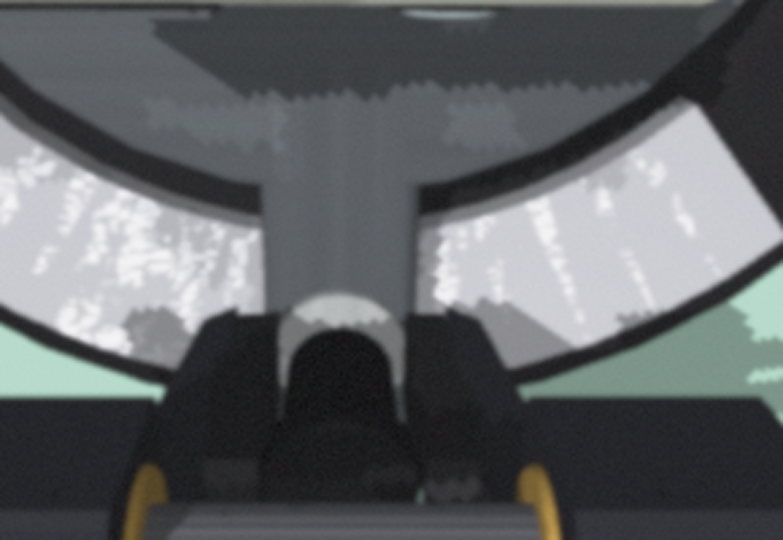

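The arm now covers the hole; fingers are loose around the neck and the pin rides on the plate. Creeping on with the trailing finger.

Request:
move_arm(
  steps=[0.0003, -0.0004, 0, 0.24, 0.0003, -0.0004, 0, 0.24, 0.0003, -0.0004, 0, 0.24, 0.0003, -0.0004, 0, 0.24, 0.0003, -0.0004, 0, 0.24, 0.0003, -0.0004, 0, 0.24, 0.0003, -0.0004, 0, 0.24, 0.0003, -0.0004, 0, 0.24, 0.0003, -0.0004, 0, 0.24, 0, 0, 0, 0],
)

```text
time_s: 15.4
ee_pos: [451.8, -6.8, 50.2]
ee_rot: [2.786, -1.452, 0.0]
force: [0.4, -1.6, -1.6]
width: 23.5
```

Request:
move_arm(
  steps=[0.0003, -0.0004, 0, 0.24, 0, 0, 0, 0, 0.0003, -0.0004, 0, 0.24, 0, 0, 0, 0, 0, 0, 0, 0, 0, 0, 0, 0, 0, 0, 0, 0, 0, 0, 0, 0, 0, 0, 0, 0, 0, 0, 0, 0],
)

```text
time_s: 16.65
ee_pos: [452.2, -7.4, 50.2]
ee_rot: [-2.792, 1.44, 0.0]
force: [0.5, -0.1, -0.1]
width: 23.3
```

```bash
cat > m.py <<'E'
import sys; from h import *
n=sys.argv[1]; s=env.get_state(); c=wcam(snap('wrist',n+'.png'),s); R=cv2.Rodrigues(s['ee_rot'])[0]
print(s['time_s'],s['ee_pos'].round(1),s['force'].round(1),'tool F',(R.T@s['force']).round(1),s['torque'].round(2))
g=c['img'].max(2).astype(int)
# neck dark columns, arm edges in tool x, lowest ring row
for v in(262,270): print(''.join('#' if x<40 else '.' if x<75 else ' ' for x in g[v,270:370]))
col=g[225:330,316]; print('neck top row',225+np.nonzero(col<45)[0][:1], 'ring row',225+np.argmax(np.diff(col[:60])))
q=cloud(c,300,330,280,312); print('cap z p90',np.percentile(q[...,2],[50,75,90]).round(1))
E
python3 m.py w7; python3 - <<'E'
from h import *
for n in ('w5','w6'):
    c=ld(n+'.png');g=c['img'].max(2).astype(int);col=g[225:330,316];print(n,225+np.nonzero(col<45)[0][:1],225+np.argmax(np.diff(col[:60])))
    s=np.load('pics/%ss.npy'%n,allow_pickle=True).item();q=cloud(wcam(c,s),300,330,280,312);print(np.percentile(q[...,2],[50,75,90]).round(1))
E
```

```text
16.65 [452.2  -7.4  50.2] [ 0.5 -0.1 -0.1] tool F [ 0.4 -0.3  0.1] [-0.01  0.05 -0.  ]
######################.     .###################################.     .#######.##########...........
######################..   .####################################..   ..#####################..#.....
neck top row [247] ring row 239
cap z p90 [81.7 82.  82.4]
w5 [248] 231
[93.  93.4 93.7]
w6 [253] 238
[88.2 88.7 89. ]
```

Cap top fell from 88.5 to about 81.7 mm, with the neck centred in the loose jaws and zero force, so the pin has dropped. Opening and retreating.

Request:
move_arm(
  steps=[0, 0, 0, 0, 0, 0, 0, 0, 0, 0, 0, 0, 0, 0, 0, 0, 0, 0, 0, 0, 0, 0, 0, 0, 0, 0, 0, 0, 0, 0, 0.01, 0, 0, 0, 0.01, 0, 0, 0, 0.01, 0],
  grip=-1,
)

```text
time_s: 17.95
ee_pos: [452.7, -7.4, 81.3]
ee_rot: [-2.792, 1.44, -0.001]
force: [0.5, 0.7, -0.2]
width: 88.1
```

Request:
move_arm(
  steps=[0, 0, 0.02, 0, 0, 0, 0.02, 0, 0, 0, 0.02, 0, 0, 0, 0.02, 0, 0, 0, 0.02, 0, 0, 0, 0.02, 0, 0, 0, 0.02, 0, 0, 0, 0, 0, 0, 0, 0, 0, 0, 0, 0, 0],
)

```text
time_s: 19.2
ee_pos: [451.5, -7.3, 219.1]
ee_rot: [2.791, -1.44, -0.003]
force: [-0.0, 0.4, -0.5]
width: 88.2
```

```bash
python3 - <<'E'
from h import *
s=env.get_state(); c=wcam(snap('wrist','w8.png'),s); print(s['time_s'],s['ee_pos'],s['force'])
q=cloud(c,200,440,60,330)
d=np.hypot(q[...,0]-451.5,q[...,1]+10); m=(d<18)&(q[...,2]>72)
print('cap',np.median(q[m],0),m.sum())
d=np.hypot(q[...,0]-549.2,q[...,1]-58.3); m=(abs(d-97)<6)&(q[...,2]>38)&(q[...,2]<52);print('arm z',np.median(q[m],0),m.sum())
t=snap('top','top2.png'); t0=ld('top1.png')
df=cv2.absdiff(t['img'],t0['img']).max(2); df[260:]=0; print([cv2.boundingRect(k) for k in cv2.findContours((df>60).astype(np.uint8),0,2)[0] if cv2.contourArea(k)>6])
a=cv2.resize(c['img'][:,:,::-1],(560,350)); b=cv2.resize(t['img'][130:250,220:412,::-1],(400,250),interpolation=cv2.INTER_CUBIC)
o=np.zeros((600,560,3),np.uint8);o[:350]=a;o[350:,:400]=b;cv2.imwrite('pics/fin.png',o)
E
```

```text
19.2 [451.46334397  -7.3416416  219.13876005] [-0.03285579  0.3768556  -0.46173162]
cap [451.44755549  -8.39619495  81.60070737] 558
arm z [469.05726479   3.91701781  44.66082111] 339
[(288, 238, 68, 22), (291, 221, 11, 11), (347, 205, 12, 30), (305, 202, 43, 30), (348, 198, 9, 7), (289, 191, 7, 7), (287, 177, 7, 10), (296, 169, 29, 36), (343, 162, 24, 41)]
```

View pics/fin.png

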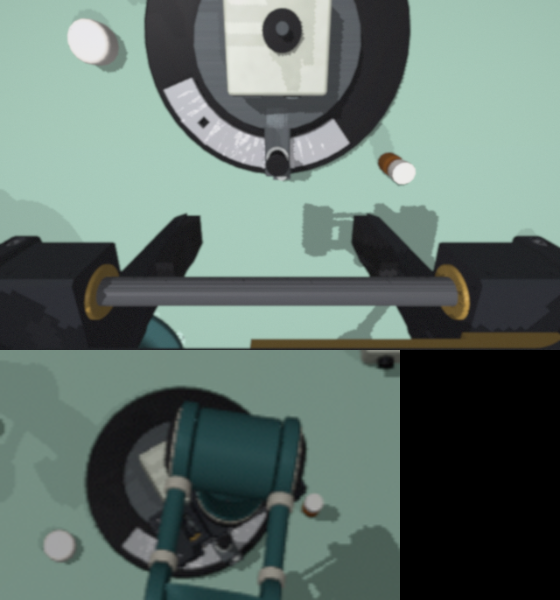

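The picture shows the arm over the measuring hole, the parking hole empty, and the cap and vial undisturbed. The cap is 36.9 mm above the arm top (37 mm when home), so the pin is home.

```bash
python3 -c "
from h import *
print(env.sign_off())"
```

```text
the job is handed in; nothing more can be done
None
```

The measuring head now sits in its next hole, about 0.82 rad counter-clockwise from parking, and the job is handed in at about 19 s of the 53 s allowed.

**What I did:** I pinched the plunger neck, drew it about 11 mm and swung the swivel round to just short of the measuring hole. There I let the pin down onto the plate, loosened the jaws and nudged the plunger on until the pin dropped in. Then I opened the jaws fully and raised the arm clear.

**Last checks:**
- **Pin home:** the knob's cap measured 81.6 mm above the bench and 36.9 mm above the arm top. Fully home would be 81 mm and 37 mm.
- **Forces:** readings were about zero after the pin dropped and again after release, and all readings stayed below about 11 N. During the swing I read up to about 7 N of inward pull on the tool, from a small error in my estimate of the swivel axis. The pin was drawn clear of the holes at that point.
- **Bystanders:** the cap and vial look unmoved in the last pictures. I did not measure the flask, beaker, bottle and screwdriver again; the arm passed high above the bench and did not go near them.

No check failed. The one disagreement was the axis position, which differed by up to about 5 mm between the foot and the stud. I settled it from the knob and hole positions.

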